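Rinse the pH electrode and hold it up for inspection

TASK

Rinse the hanging probes: press the white spray cap of the green rinse bottle all the way down for a moment and let it spring back up. Then draw the blue-capped pH electrode up out of the stand and tilt it to about 45 degrees, halfway between upright and level, with the bulb end still the lower one, so that its bulb can be checked for trapped air. Finish while still holding it so, steady, the whole of it higher than the stand's top and touching nothing else, and leave the other two probes in their holes and the other things on the bench where they are.

Things in the scene. Friction and masses are not known exactly. Their poses are not given: they have to be found in the camera images.
- electrode: BLUE-capped pH electrode, a rod 144 mm long, 50 to 100 g, upright in any of the 3 holes; lifts straight out. Origin at its lower end (bulb tip, 30 mm above the bench), z up the rod. Along z: pale shaft 12 mm thick to 90 mm; blue flange 24 mm wide 90 to 94 mm, resting on the stand's plate; round blue cap 18 mm thick 94 to 136 mm (grip here, any side); steel stub 10 mm thick to 144 mm
- probe_stand: fixed white stand; origin on the bench under its middle, y along its row of holes. Base 110 x 250 x 12, end posts at y = +-112 mm, top plate 50 x 240 x 8 mm with its top 120 mm above the bench and three 15 mm square through holes at y = -70, 0, +70 mm. A probe must rise 90 mm to leave its hole. Above the plate are only the probes' caps, up to 174 mm above the bench
- rinse_bottle: fixed green rinse spray bottle 54 mm across (rubber foot 72 mm) on the robot's side of the stand, 140 to 170 mm from the row of holes; origin on the bench on its axis, +x towards where its nozzle points: the probes' shafts
- rinse_cap (a joint): travel of the bottle's sprung white spray cap (m): 0 up at rest, 0.008 fully down. It moves straight down, starts to move at 3 N, is fully down at 7 N and springs back up by itself when let go
- rinse_cap_top (a point): centre of the spray cap's flat round top, 34 mm across, 118 mm above the bench when up; it moves down with the cap. An orange nozzle sticks out of the cap's side towards the probes
- conductivity_probe: yellow-capped, black-shafted probe: a probe of the same shape as the electrode, hanging in the same stand in one of the three holes; origin at its lower tip, z towards its cap. Bystander: it stays in its hole
- temperature_probe: red-capped, steel-shafted (10 mm) probe: a probe of the same shape as the electrode, hanging in the same stand in one of the three holes; origin at its lower tip, z towards its cap. Bystander: it stays in its hole
- sample_vial: loose closed vial with white cap, 28 mm across, 50 mm tall, left of the rinse bottle; origin under its base. Bystander
- storage_jar: loose small jar with orange cap, 36 mm across, 45 mm tall, right of the rinse bottle; origin under its base. Bystander
- buffer_bottle: loose yellow bottle, 52 mm across, 110 mm tall, to the left; origin under its base. Bystander
- beaker: loose open pale beaker, 64 mm across, 75 mm tall, to the right; origin under its base. Bystander

How it is judged:
On the way, in this order (a step that is already met when the one before it is completed fails the run):
1. the spray cap is pressed down (at least 6 of 8 mm) while the electrode hangs in the stand (value of joint rinse_cap above 0.006 m and distance of electrode from where it was at the start of the episode below 0.02 m), for 0.05 s.
2. the spray cap has sprung back up, the electrode still in the stand (value of joint rinse_cap below 0.002 m and distance of electrode from where it was at the start of the episode below 0.02 m), for 0.1 s.
3. the electrode is drawn up by the gripper until its bulb is above the stand's top plate (height (world z) of electrode above 0.122 m and contact force between electrode and the fingers above 1 N), for 0.1 s.
At the end, for the whole second after the job is handed in: The electrode is held still in the fingers, touching nothing else, 28 to 62 degrees from upright, bulb end lower and at least 125 mm above the bench (stand top 120); cap up; other probes within 20 mm and loose bystanders within 30 mm of their start (angle between electrode's own z axis and vertical between 0.49 and 1.08 rad and height (world z) of electrode above 0.125 m and contact force between electrode and the fingers above 1 N and linear speed of electrode below 0.03 m/s and angular speed of electrode below 0.2 rad/s and value of joint rinse_cap below 0.002 m and contact force between electrode and probe_stand below 0.2 N and contact force between electrode and rinse_bottle below 0.2 N and contact force between electrode and conductivity_probe below 0.2 N and contact force between electrode and temperature_probe below 0.2 N and contact force between electrode and sample_vial below 0.2 N and contact force between electrode and storage_jar below 0.2 N and contact force between electrode and buffer_bottle below 0.2 N and contact force between electrode and beaker below 0.2 N and distance of each of conductivity_probe, temperature_probe from where it was at the start of the episode below 0.02 m and distance of each of sample_vial, storage_jar, buffer_bottle, beaker from where it was at the start of the episode below 0.03 m); the arm keeps its last pose, push and grip.
It fails at once if another probe is drawn out or shoved (over 20 mm) (distance of any of conductivity_probe, temperature_probe from where it was at the start of the episode above 0.02 m).
It fails at once if a loose bystander is moved more than 30 mm (distance of any of sample_vial, storage_jar, buffer_bottle, beaker from where it was at the start of the episode above 0.03 m).
It also fails if it takes over 43 s, if anything falls off the work surface, if the arm or the gripper's body presses on something with over 40 N, if the wrist force passes 120 N, or if a joint passes its speed limit or range.

ROBOT

A 7-joint arm with a two-finger parallel gripper is mounted at the origin on the work surface. World frame = base frame: x ahead of the robot, y to its left, z up, the work surface at z = 0. Lengths are in m, angles in rad, forces in N, time in s.
With the tool pointing down it reaches from about 0.4 to 0.85 m from the base axis. Payload 4.4 kg.
Tool frame: the origin (TCP) lies on the centre line of the jaws, within the pads' length; the fingertips stand r.tcp_to_tips ahead of it and the grasp point (between the pads) lies 2 mm behind it (r.tcp_to_tips is the distance from the TCP to the fingertips, in m); z points along the fingers, y is the line along which they close (so a half turn about z gives the same grasp; the last joint's range is limited). The gripper opens to 94 mm and grips with 3 to 60 N. Pads are 16 mm wide; open, the fingers measure 119 mm over their backs; the gripper's body (75 mm by 177 mm) begins 78 mm behind the grasp point.
Start: joints at [-1.288, 0.628, 0.038, 1.517, -0.027, 0.996, -0.02], TCP at [0.222, 0.611, 0.222] pointing down, gripper open.
Joint ranges: [-3.06, 3.06], [-0.37, 2.12], [-1.25, 1.32], [0.18, 2.47], [-1.1, 4.24], [0.23, 1.98], [-2.94, 2.94]. Speed limits (rad/s): [2.57, 2.57, 3.14, 3.14, 3.14, 3.14, 3.14].

INTERFACE

Orientations are given as a rotation vector (axis times angle).
In Python, from cell import r, imaging, sense gives the robot as it stands (r), with the cameras (imaging) and the readings as plain functions.
- The arm moves only by the tool shift_gripper, called after ">>>" as name(argument=value, ...), one argument or row to a line, values as JSON. Schema: {"type":"object","properties":{"moves":{"type":"array","items":{"type":"array","items":{"type":"array","items":{"type":"number"},"minItems":4,"maxItems":4},"minItems":1,"maxItems":12},"minItems":1,"maxItems":1},"aperture":{"type":"number"},"grip_n":{"type":"number"},"only":{"type":"string"},"quiet":{"type":"boolean"},"lines":{"type":"string"}},"required":["moves"],"additionalProperties":false}. moves is a list that holds a single list of rows (three levels of brackets), with 1 to 12 rows, each of 4 numbers: dx, dy, dz in normalised numbers (1 is 0.8 m), then a turn about the tool's z in parts of the range, where 1.0 means 90 degrees; each row is the pose to reach, as a shift and turn from the pose commanded when the call began, along the tool's axes at that moment; what a row does not reach only later rows make up. A row lasts 1/8 s, in which the tool goes at most 0.0625 m and 0.188 rad, less where a joint would pass 70% of its speed; a pose out of reach is approached as far as the arm can. aperture is the opening from 0.0 (shut) to 1.0 (fully open), set as the call begins (left out keeps the last). The fingers move at their own pace and stop on an object; grip_n is the grip in N (left out, the last holds). Time passes only in rows, so rows that do not move let the fingers close. The tool returns the time, the measured TCP pose, the force, the opening and the grip force at its end. only (a regular expression) keeps the lines of the reply that match it, lines (a string "A,B") keeps lines A to B, and quiet returns only ok. A shift or turn number past 1, either way, is cut back to 1. Input that does not fit is refused with a message, and nothing moves.
- sense(): the state, without advancing time (a new reading comes with each control period).
- imaging.capture(name): name is "side" or "top" or "wrist"; returns a dict with "pixels" (420x560x3 uint8, red, green, blue), "depth" (420x560 float32, m along the optical axis (not along the pixel's ray), 0 where there is no reading), "fx", "fy", "cx", "cy" (pixels), "D" ([k1, k2, p1, p2, k3] as OpenCV has them; the pictures are not rectified), "rvec" (rotation vector, rad) and "tvec" (3), from world to camera coordinates, as OpenCV has them. Camera axes: x right, y down, z forward; pixel columns grow to the right and rows downward; lengths in m; the calibration is good to about 2 mm. A picture is of the moment at which its call begins.
- r.job_done(): hands the job in; it is judged then, once.
The state is a dict: "time": time; "q": joint angles; "qvel": joint speeds; "effort": joint torques, N m; "ee_pos": TCP position; "tcp_rot": TCP orientation; "ft_force": force on the tool from outside, world axes, zero at the start; "torque": the same for the moment, N m; "width": opening from 0.0 (shut) to 1.0 (fully open); "finger_force": force on a finger pad.
Only numpy, scipy, OpenCV 4.12 (cv2) and the standard library are available. Lean on these libraries where they do the work, as an engineer would, in place of code of your own. Each camera call takes 0.05 s, during which the arm holds its last target. There are 200 camera calls.

## Working session

There is one attempt and no reset: what is moved stays moved. The work goes in short steps, Python scripts to look and compute and a tool call to move; the robot and the scene stay as the last step left them, time stands still between calls to the robot, and variables do not carry over. Pictures are saved under pics/ and viewed, at most 10 in all, crops included, and the job is handed in when it is done.

```bash
ls; mkdir -p pics
```

Create h.py:
```python
import numpy as np, cv2
from scipy.spatial.transform import Rotation as R
from cell import r, imaging, sense
def snap(n,f=None):
    c=imaging.capture(n)
    if f: cv2.imwrite('pics/'+f,c['pixels'][:,:,::-1])
    c['K']=np.array([[c['fx'],0,c['cx']],[0,c['fy'],c['cy']],[0,0,1]]); c['R']=cv2.Rodrigues(np.array(c['rvec'],float))[0]; c['t']=np.array(c['tvec'],float).ravel()
    return c
def ray(c,uv):
    p=cv2.undistortPoints(np.array(uv,float).reshape(-1,1,2),c['K'],np.array(c['D'],float)).reshape(-1,2)
    d=np.c_[p,np.ones(len(p))]@c['R']; return -c['R'].T@c['t'],d
def onz(c,uv,z):
    o,d=ray(c,uv); return o+d*((z-o[2])/d[:,2:])
def cloud(c):
    v,u=np.indices(c['depth'].shape); o,d=ray(c,np.c_[u.ravel(),v.ravel()])
    return (o+d*c['depth'].ravel()[:,None]).reshape(*c['depth'].shape,3)
```

Run:
```python
from h import *
a=snap('top','top.png'); b=snap('side','side.png')
print(r.tcp_to_tips, sense())
for c in(a,b): print(-c['R'].T@c['t'],c['R'][2])
```

```text
cell.py
pics
0.017 {'time': 0.1, 'q': array([-1.28781073,  0.62924105,  0.0384684 ,  1.51824754, -0.02704205,
        0.99627964, -0.02002376]), 'qvel': array([ 2.43175168e-04, -1.93541498e-03, -6.85946187e-04, -3.29577596e-03,
       -8.65996436e-05, -6.20165066e-04, -1.24646119e-04]), 'effort': array([ 2.99845975e-03, -5.50791228e+01,  1.14740286e+00, -1.87114906e+01,
       -5.21938282e-02,  1.92687137e-02,  5.14775218e-05]), 'ee_pos': array([0.22192411, 0.61035098, 0.22166117]), 'tcp_rot': array([-5.45148206e-01, -3.09363331e+00,  2.56209486e-03]), 'ft_force': array([-0.03001338,  0.04088874, -0.12540765]), 'torque': array([-0.04335237, -0.0588351 ,  0.00129453]), 'finger_force': 0.0, 'width': 1.0019532522394918}
[0.3992227  0.02526207 1.09585465] [ 1.85690057e-01  1.18856339e-04 -9.82608360e-01]
[ 0.3472585  -0.72084805  1.02176836] [ 0.1800745   0.61171581 -0.77030964]
```

View pics/top.png

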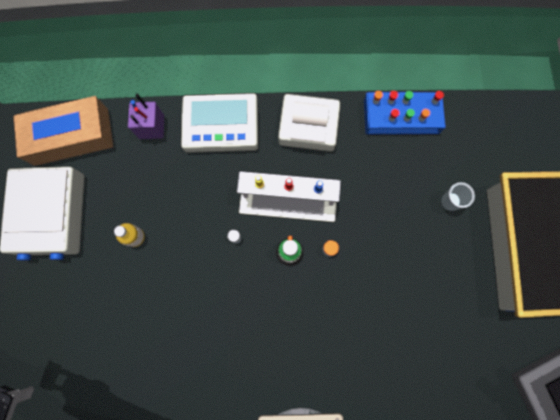

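View pics/side.png

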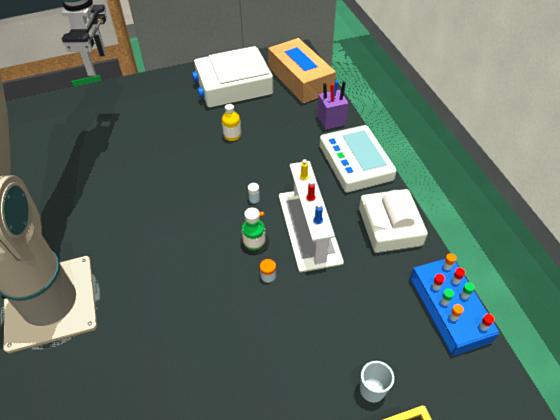

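The top view (up = +x, left = +y) shows the electrode's blue cap at (319,187), red at (289,184), yellow at (259,182) and the spray cap at (290,247). The side view shows the blue cap at (318,215) and the spray cap at (252,214). Next I measure these positions.

Create m.py:
```python
from h import *
def hsvm(c,lo,hi,roi):
    h=cv2.cvtColor(c['pixels'],cv2.COLOR_RGB2HSV); m=cv2.inRange(h,lo,hi); k=np.zeros_like(m); x0,y0,x1,y1=roi; k[y0:y1,x0:x1]=1; return (m*k)>0
a=snap('top'); b=snap('side')
T={'blue':((100,120,60),(130,255,255),(300,170,335,205),(300,195,335,235)),
'red':((0,150,60),(6,255,255),(278,170,302,200),(295,175,325,205)),
'yel':((18,120,60),(35,255,255),(248,170,272,195),(295,155,315,185)),
'spray':((0,0,150),(180,60,255),(275,232,305,262),(240,205,265,225)),
'orange':((3,150,100),(18,255,255),(284,232,300,242),(258,208,268,220)),
'jar':((3,150,100),(18,255,255),(318,235,345,262),(255,255,282,275)),
'plate':((0,0,150),(180,60,255),(230,165,345,225),(285,155,335,260))}
for n,(lo,hi,r1,r2) in T.items():
    for c,q,w in((a,r1,'top'),(b,r2,'side')):
        m=hsvm(c,lo,hi,q); P=cloud(c)[m]; P=P[(P[:,2]>0.01)&(P[:,2]<.25)]
        if n=='plate': P=P[abs(P[:,2]-.12)<.006]
        else:
            zt=np.percentile(P[:,2],95); P=P[P[:,2]>zt-.012] if n!='orange' else P
        print(n,w,len(P),P.mean(0).round(4),P.min(0).round(3),P.max(0).round(3))
        if n=='plate': print(cv2.minAreaRect((P[:,:2]*1000).astype(np.float32)))
print(R.from_rotvec(sense()['tcp_rot']).as_matrix().round(4))
```

```bash
python3 m.py
```

```text
blue top 17 [ 0.6353 -0.0545  0.1638] [ 0.633 -0.06   0.156] [ 0.639 -0.048  0.169]
blue side 36 [ 0.6401 -0.0607  0.1625] [ 0.634 -0.066  0.154] [ 0.648 -0.048  0.169]
red top 13 [0.6424 0.0137 0.1624] [0.64  0.008 0.155] [0.645 0.019 0.168]
red side 34 [0.6479 0.0085 0.1629] [0.64  0.003 0.155] [0.659 0.018 0.17 ]
yel top 17 [0.651  0.0809 0.163 ] [0.649 0.074 0.156] [0.654 0.088 0.168]
yel side 36 [0.6561 0.0789 0.164 ] [0.649 0.074 0.157] [0.665 0.093 0.172]
spray top 171 [0.5038 0.0134 0.1179] [ 0.488 -0.003  0.11 ] [0.522 0.03  0.122]
spray side 150 [0.5035 0.012  0.1164] [ 0.488 -0.003  0.108] [0.521 0.03  0.122]
orange top 9 [0.5287 0.0128 0.1112] [0.526 0.01  0.109] [0.531 0.015 0.113]
orange side 6 [0.5266 0.0118 0.1078] [0.524 0.01  0.104] [0.529 0.013 0.111]
jar top 149 [ 0.5087 -0.0886  0.045 ] [ 0.492 -0.105  0.038] [ 0.525 -0.072  0.05 ]
jar side 56 [ 0.5054 -0.0913  0.0426] [ 0.491 -0.106  0.036] [ 0.525 -0.07   0.05 ]
plate top 1795 [0.6481 0.0133 0.1201] [ 0.611 -0.105  0.114] [0.688 0.134 0.126]
((649.4050903320312, 12.936767578125), (240.410888671875, 51.45713806152344), 83.57357788085938)
plate side 1215 [ 0.6443 -0.004   0.1192] [ 0.611 -0.108  0.114] [0.686 0.135 0.125]
((648.9494018554688, 13.475006103515625), (242.30880737304688, 51.285797119140625), 83.31267547607422)
[[-9.398e-01  3.418e-01 -4.000e-04]
 [ 3.418e-01  9.398e-01 -1.100e-03]
 [-0.000e+00 -1.200e-03 -1.000e+00]]
```

Careful with the scale: shifts go in shares of 0.8 m and turns go in shares of 90 degrees. That gives: -0.469 m / 0.8 = -0.5863, -0.22 m / 0.8 = -0.275, -0.235 rad / 1.5708 = -0.1496.

>>> shift_gripper(
  moves=[
    [[-0.075,-0.075,0,-0.0637],[-0.125,-0.125,0,-0.1496],[-0.175,-0.175,0,-0.1496],[-0.225,-0.225,0,-0.1496],[-0.275,-0.275,0,-0.1496],[-0.325,-0.325,0,-0.1496],[-0.375,-0.375,0,-0.1496],[-0.425,-0.425,0,-0.1496],[-0.475,-0.475,0,-0.1496],[-0.525,-0.525,0,-0.1496],[-0.5688,-0.5625,0,-0.1496],[-0.5863,-0.5813,0,-0.1496]],
  ],
  aperture=0,
  grip_n=20,
)

```text
time: 1.7
ee_pos: [0.505, 0.0104, 0.2224]
tcp_rot: [0.185, 3.135, -0.002]
ft_force: [-0.3, 0.0, 0.6]
width: 0.008
finger_force: 0.0
```

>>> shift_gripper(
  moves=[
    [[0,0,0,0],[0,0,0,0]],
  ],
)

```text
time: 1.95
ee_pos: [0.5034, 0.0149, 0.2223]
tcp_rot: [-0.177, -3.136, -0.001]
ft_force: [0.1, 0.5, -0.0]
width: 0.005
finger_force: 0.0
```

Create w.py:
```python
import sys
from h import *
s=sense(); M=R.from_rotvec(s['tcp_rot']).as_matrix(); print(s['time'],s['ee_pos'].round(4),M.round(3).tolist(),s['ft_force'].round(1),s['finger_force'],s['width'])
if len(sys.argv)>3: print('shift',(M.T@(np.array(sys.argv[1:4],float)-s['ee_pos'])).round(4))
```

```bash
python3 w.py .504 .0134 .145
```

```text
1.95 [0.5034 0.0149 0.2223] [[-0.994, 0.112, -0.001], [0.112, 0.994, 0.001], [0.001, 0.001, -1.0]] [ 0.1  0.5 -0. ] 0.0 0.004824747562872713
shift [-0.0009 -0.0015  0.0773]
```

Converted, 0.0915 m / 0.8 = 0.1144, 0.089 m / 0.8 = 0.1113.

>>> shift_gripper(
  moves=[
    [[0,-0.0019,0.0375,0],[0,-0.0019,0.075,0],[0,-0.0019,0.0975,0],[0,-0.0019,0.105,0],[0,-0.0019,0.1113,0],[0,-0.0019,0.1144,0]],
  ],
)

```text
time: 2.7
ee_pos: [0.5036, 0.0132, 0.1315]
tcp_rot: [0.177, 3.137, 0.002]
ft_force: [-2.3, 3.7, 4.7]
width: 0.002
finger_force: 2.4
```

>>> shift_gripper(
  moves=[
    [[0,0,0.0013,0],[0,0,0.0025,0],[0,0,0.0025,0]],
  ],
)

```text
time: 3.08
ee_pos: [0.5038, 0.013, 0.1296]
tcp_rot: [0.178, 3.136, 0.002]
ft_force: [-2.8, 2.5, 5.2]
width: 0.003
finger_force: 2.8
```

Converted, 0.003 m / 0.8 = 0.0038, 0.002 m / 0.8 = 0.0025.

>>> shift_gripper(
  moves=[
    [[0,0,0.0013,0],[0,0,0.0025,0],[0,0,0.0038,0],[0,0,0.0038,0]],
  ],
)

```text
time: 3.58
ee_pos: [0.5038, 0.013, 0.1272]
tcp_rot: [0.178, 3.136, 0.002]
ft_force: [-3.9, 3.3, 11.6]
width: 0.009
finger_force: 5.7
```

>>> shift_gripper(
  moves=[
    [[0,0,0.0013,0],[0,0,0.0025,0],[0,0,0.0025,0]],
  ],
)

```text
time: 3.95
ee_pos: [0.5039, 0.013, 0.127]
tcp_rot: [0.178, 3.135, 0.002]
ft_force: [-6.1, 3.3, 29.0]
width: 0.003
finger_force: 14.3
```

Converted, -0.11 m / 0.8 = -0.1375, -0.1 m / 0.8 = -0.125.

>>> shift_gripper(
  moves=[
    [[0,0,-0.0125,0],[0,0,-0.0625,0],[0,0,-0.125,0],[0,0,-0.1375,0],[0,0,-0.1375,0]],
  ],
  aperture=0.45,
)

```text
time: 4.58
ee_pos: [0.5042, 0.0117, 0.2344]
tcp_rot: [0.179, 3.135, -0.0]
ft_force: [0.1, -0.4, -0.8]
width: 0.449
finger_force: 0.0
```

```bash
python3 w.py .6405 -.0565 .143
```

```text
4.575 [0.5042 0.0117 0.2344] [[-0.993, 0.114, 0.002], [0.114, 0.993, -0.0], [-0.002, 0.0, -1.0]] [ 0.1 -0.4 -0.8] 0.0 0.44895676868253176
shift [-0.143  -0.0523  0.0917]
```

Converted, -0.143 m / 0.8 = -0.1788, -0.135 m / 0.8 = -0.1688.

>>> shift_gripper(
  moves=[
    [[-0.0625,-0.025,0,0],[-0.125,-0.05,0,0],[-0.1688,-0.0625,0,0],[-0.1788,-0.0654,0,0],[-0.1788,-0.0654,0,0],[-0.1788,-0.0654,0,0]],
  ],
)

```text
time: 5.32
ee_pos: [0.6385, -0.0551, 0.2335]
tcp_rot: [-0.177, -3.135, -0.001]
ft_force: [0.4, -0.7, -0.0]
width: 0.452
finger_force: 0.0
```

Run:
```python
from h import *
snap('wrist','w1.png')
```

```bash
python3 w.py .6405 -.0565 .147
```

```text
5.375 [ 0.6387 -0.0551  0.2338] [[-0.994, 0.112, -0.001], [0.112, 0.994, 0.001], [0.001, 0.0, -1.0]] [-0.6 -0.1  0.6] 0.0 0.45275939852163444
shift [-0.002  -0.0012  0.0868]
```

View pics/w1.png

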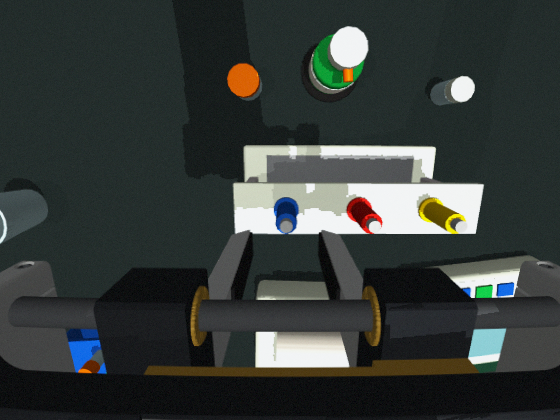

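The wrist view shows the blue cap at (286,213), centred between the fingers at columns 235 and 335. The way down is clear.

Converted, 0.0865 m / 0.8 = 0.1081, 0.08 m / 0.8 = 0.1.

>>> shift_gripper(
  moves=[
    [[-0.0025,-0.0015,0.0375,0],[-0.0025,-0.0015,0.075,0],[-0.0025,-0.0015,0.1,0],[-0.0025,-0.0015,0.1081,0],[-0.0025,-0.0015,0.1081,0]],
  ],
)

```text
time: 6.0
ee_pos: [0.6416, -0.0572, 0.1478]
tcp_rot: [0.178, 3.136, 0.0]
ft_force: [-0.6, 0.1, -0.1]
width: 0.45
finger_force: 0.0
```

>>> shift_gripper(
  moves=[
    [[0,0,0,0],[0,0,0,0],[0,0,0,0],[0,0,0,0],[0,0,0,0],[0,0,0,0]],
  ],
  aperture=0,
  grip_n=15,
)

```text
time: 6.75
ee_pos: [0.6422, -0.0568, 0.1479]
tcp_rot: [0.178, 3.136, 0.001]
ft_force: [0.3, 3.4, 4.8]
width: 0.187
finger_force: 15.0
```

Converted, -0.11 m / 0.8 = -0.1375, -0.1 m / 0.8 = -0.125.

>>> shift_gripper(
  moves=[
    [[0,0,-0.0125,0],[0,0,-0.0375,0],[0,0,-0.0688,0],[0,0,-0.1,0],[0,0,-0.125,0],[0,0,-0.1375,0],[0,0,-0.1375,0],[0,0,-0.1375,0]],
  ],
)

```text
time: 7.75
ee_pos: [0.6411, -0.0578, 0.2565]
tcp_rot: [-0.179, -3.135, 0.001]
ft_force: [-0.5, 0.4, -0.5]
width: 0.189
finger_force: 15.0
```

Run:
```python
from h import *
snap('side','s2.png')
```

```text
(no output)
```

View pics/s2.png

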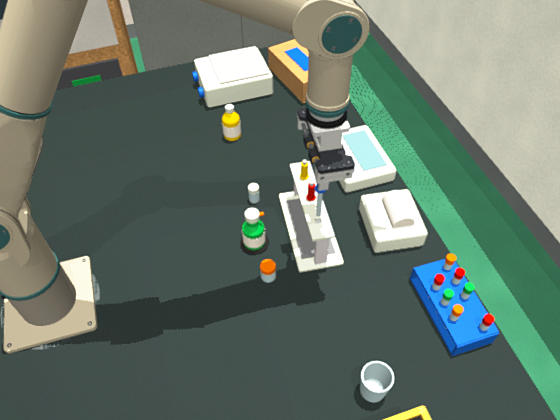

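The side view shows the electrode out of the stand and upright in the fingers, with its pale shaft at (319,205). The tool only turns about the vertical. To tilt the rod I'll swivel it in the pads by pushing its lower end against the plate's front edge.

Converted, 0.0665 m / 0.8 = 0.0831, 0.055 m / 0.8 = 0.0688.

>>> shift_gripper(
  moves=[
    [[0.025,0,0,0],[0.0525,0,0,0],[0.0525,0,0,0],[0.0525,0,0.0375,0],[0.0525,0,0.0688,0],[0.0525,0,0.0831,0],[0.0525,0,0.0831,0]],
  ],
  aperture=0,
  grip_n=10,
)

```text
time: 8.68
ee_pos: [0.6, -0.0528, 0.1901]
tcp_rot: [-0.179, -3.135, 0.0]
ft_force: [0.8, -0.1, -0.2]
width: 0.189
finger_force: 10.0
```

>>> shift_gripper(
  moves=[
    [[-0.0125,0,0,0],[-0.025,0,0,0],[-0.0375,0,0,0],[-0.05,0,0,0],[-0.05,0,0,0]],
  ],
)

```text
time: 9.3
ee_pos: [0.641, -0.0576, 0.1909]
tcp_rot: [0.179, 3.135, -0.0]
ft_force: [-1.8, -0.3, -0.8]
width: 0.185
finger_force: 10.0
```

Run:
```python
from h import *
c=snap('side','s3.png'); cv2.imwrite('pics/s3c.png',cv2.resize(c['pixels'][130:290,230:390,::-1],(560,560)))
```

```text
(no output)
```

View pics/s3c.png

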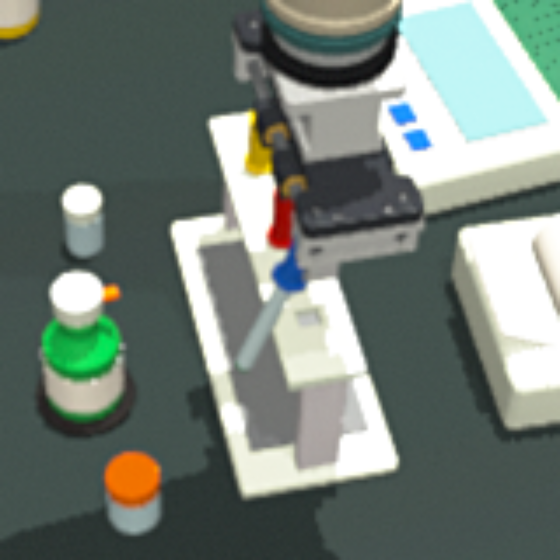

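It works: the shaft leans over the edge, with the bulb at crop (243,362) towards the robot and the cap at (288,275). I'll push on.

Converted, -0.038 m / 0.8 = -0.0475, -0.03 m / 0.8 = -0.0375.

>>> shift_gripper(
  moves=[
    [[-0.0125,0,0,0],[-0.025,0,0,0],[-0.0375,0,0,0],[-0.0475,0,0,0],[-0.0475,0,0,0]],
  ],
)

```text
time: 9.98
ee_pos: [0.6784, -0.0617, 0.1908]
tcp_rot: [0.179, 3.136, -0.0]
ft_force: [-0.4, -0.6, 0.4]
width: 0.188
finger_force: 10.0
```

>>> shift_gripper(
  moves=[
    [[0,0,0,0],[0,0,-0.0125,0],[0,0,-0.0375,0],[0,0,-0.075,0],[0,0,-0.1,0],[0,0,-0.1,0],[0,0,-0.1,0],[0,0,-0.1,0]],
  ],
  aperture=0,
  grip_n=30,
)

```text
time: 10.98
ee_pos: [0.6768, -0.0616, 0.2698]
tcp_rot: [-0.179, -3.134, -0.0]
ft_force: [0.1, 0.1, -0.7]
width: 0.182
finger_force: 30.0
```

Run:
```python
from h import *
c=snap('side','s4.png'); cv2.imwrite('pics/s4c.png',cv2.resize(c['pixels'][100:260,240:400,::-1],(560,560)))
h=cv2.cvtColor(c['pixels'],cv2.COLOR_RGB2HSV); P=cloud(c)
e=np.array(sense()['ee_pos']); print(e)
xs=np.array([-.994*-1,-.112,0]); 
# points near the rod's vertical plane (stand x-z through the tool), below the tips, above the stand
rel=P-e; ys=rel@np.array([.112,.994,0]); 
m=(abs(ys)<.013)&(rel[...,2]<-.02)&(P[...,2]>.128)&(np.abs(rel@xs)<.14)
Q=P[m]; print(len(Q))
l=cv2.fitLine(Q.astype(np.float32),cv2.DIST_HUBER,0,.01,.01).ravel(); print(l, np.degrees(np.arccos(abs(l[2]))),Q.min(0),Q.max(0))
```

```text
[ 0.67697937 -0.0615545   0.26986145]
201
[ 0.6280966  -0.08433987  0.7735512   0.62000704 -0.0588007   0.21737163] 39.326134 [ 0.59087421 -0.07096997  0.1809927 ] [ 0.65691356 -0.05013884  0.2497023 ]
```

View pics/s4c.png

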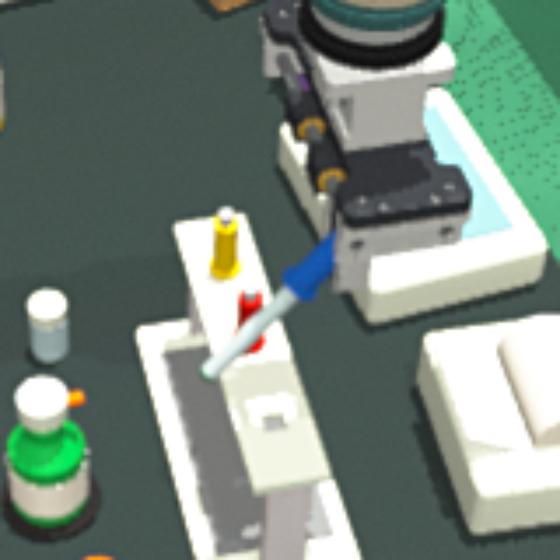

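The view shows the electrode tilted in the fingers, with the bulb at crop (208,372). The fit puts the tilt at about 40° and the bulb about 0.18 m up, clear of the stand. I'll check that it isn't creeping, then hand in.

>>> shift_gripper(
  moves=[
    [[0,0,0,0],[0,0,0,0],[0,0,0,0],[0,0,0,0],[0,0,0,0],[0,0,0,0],[0,0,0,0],[0,0,0,0]],
  ],
)

```text
time: 12.02
ee_pos: [0.6776, -0.0616, 0.271]
tcp_rot: [0.179, 3.136, 0.0]
ft_force: [-0.4, 0.2, -0.4]
width: 0.182
finger_force: 30.0
```

Run:
```python
from h import *
c=snap('side'); P=cloud(c); e=sense()['ee_pos']; rel=P-e
m=(abs(rel@np.array([.112,.994,0]))<.013)&(rel[...,2]<-.02)&(P[...,2]>.128)&(abs(rel@np.array([.994,-.112,0]))<.14)
Q=P[m]; l=cv2.fitLine(Q.astype(np.float32),cv2.DIST_HUBER,0,.01,.01).ravel(); a=np.degrees(np.arccos(abs(l[2]))); print(a,Q.min(0))
if 34<a<56 and Q[:,2].min()>.15: print(r.job_done())
```

```text
39.54127 [ 0.59193896 -0.07012547  0.1788785 ]
the job is handed in; nothing more can be done
None
```

I pressed the spray cap fully down and released it, then drew out the electrode. I handed the job in at about 12 s with the electrode held steady at about 40° from upright, its bulb about 0.18 m above the bench; the verdict was not shown.

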